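# Change over the parts trays: empty one home, bracket tray out

## Task

One blue tray in the rack has been left out empty: first push it fully home along its rail. Then hook a fingertip behind the front lip of the other tray, which holds the hinge bracket, and draw it fully out to its stop. Use the fingertips only: do not pinch the lips, do not touch or lift the bracket, and leave the oil bottle, the tape roll and the tally counter alone.

Things in the scene. Friction and masses are not known exactly. Their poses are not given: they have to be found in the camera images.
- rack: Plywood board 276 x 180 mm on four rubber feet, fixed on the bench, its top 14 mm above its origin (centre of its underside, on the bench top). Carries two aluminium slides (266 long, 80 wide, side rails up to 32 mm above the origin), 84 mm apart along its y; x runs along them away from the robot, trays come out along -x. Which tray is in which lane differs from start to start
- tray_empty (a joint): Travel in m of the blue tray that holds no part: 0 = fully home (back), 0.12 = fully out at its stop; grows as it comes along the rack's -x. Hard stop at each end, about 2 N of sliding friction, stays where left (no spring or latch). Tray 126 x 70 mm, side walls 18 mm high, open above, white card on the front of its lip
- tray_empty_lip (a point): Middle of the top edge of the front lip of the tray that holds no part; moves with it, axes as the rack's. The lip is a wall 70 mm wide (y), 8 mm thick (x, 4 mm each side of this point), its top 36 mm above the tray floor and 42 mm above the aluminium base in front. Behind it (+x) is a finger pocket 50 mm long (x), 64 mm wide, then a cross wall whose top is 22 mm below this point
- tray_bracket (a joint): Travel in m of the blue tray that holds the hinge bracket: 0 = fully home (back), 0.12 = fully out at its stop; grows as it comes along the rack's -x. Hard stop at each end, about 2 N of sliding friction, stays where left (no spring or latch). Tray 126 x 70 mm, side walls 18 mm high, open above, white card on the front of its lip
- tray_bracket_lip (a point): Middle of the top edge of the front lip of the tray that holds the hinge bracket; moves with it, axes as the rack's. The lip is a wall 70 mm wide (y), 8 mm thick (x, 4 mm each side of this point), its top 36 mm above the tray floor and 42 mm above the aluminium base in front. Behind it (+x) is a finger pocket 50 mm long (x), 64 mm wide, then a cross wall whose top is 22 mm below this point
- tray_bracket_nest (a point): Centre of the floor of the parts nest of the tray that holds the hinge bracket; moves with the tray. The nest is 61 mm (x) by 64 mm (y) with 14 mm high walls inside, 88.5 mm behind (+x of) the lip point
- hinge_bracket: Loose bare-metal hinge bracket, 44 x 46 x 39 mm: flat foot and upright ear with a black pin; origin at the centre of its underside, z up; stands in the nest of its tray
- oil_bottle: Bystander: loose cream oil bottle with a red spout, 45 mm across, 146 mm high, on the bench to the right of the rack; origin at the centre of its underside
- tape_roll: Bystander: loose roll of black tape, 58 mm across, 19 mm high, on the bench to the right of the rack; origin at the centre of its underside. A fixed grey upstand runs along the bench's front edge (x 0.33 to 0.34), its top 75 mm above z = 0; the bench top is at z = 0.005
- tally: Bystander: loose light round tally counter, 48 mm across, 23 mm high, on the bench to the right of the rack; origin at the centre of its underside. A fixed, tall light-blue steel post stands on the bench near it, at about x 0.53, y -0.48 (50 mm across)

How it is judged:
By the outcome, as a careful person would: the job done as asked, in the order asked, and still so for the second after the job is handed in, with the robot touching nothing.
It also fails if it takes over 35 s, if anything falls off the work surface, if the arm or the gripper's body presses on something with over 40 N, if the wrist force passes 120 N, or if a joint passes its speed limit or range.

## Robot

A 6-joint arm with a two-finger parallel gripper is mounted at the origin on a cart in front of the work surface, level with it; the furniture and walls round the work are solid. World frame = base frame: x ahead of the robot, y to its left, z up, the work surface at z = 0. Lengths are in m, angles in rad, forces in N, time in s.
With the tool pointing down it reaches from about 0.275 to 0.875 m from the base axis. Payload 12.5 kg.
Tool frame: the origin (TCP) lies at the very end of the fingers, on their centre line; the grasp point (between the pads) lies 19 mm behind it; z points along the fingers, y is the line along which they close (so a half turn about z gives the same grasp; the last joint's range is limited). The gripper opens to 85 mm and grips with 20 to 120 N. Pads are 22 mm wide; open, the fingers measure 114 mm over their backs; the gripper's body (76 mm by 85 mm) begins 54 mm behind the grasp point. The pads swing forward as they close: fully open they stand 13 mm farther back than shut.
Start: joints at [-0.085, 0.351, 1.652, -0, 1.139, -0.085], TCP at [0.55, 0, 0.231] pointing down, gripper open.
Joint ranges: [-2.75, 2.75], [-0.79, 2.1], [0.01, 2.65], [-1.57, 4.71], [0.07, 3.14], [-2.87, 2.87]. Speed limits (rad/s): [2.22, 2.22, 2.79, 3.14, 3.14, 3.14].

## Interface

Orientations are given as a rotation vector (axis times angle).
In Python, from workcell import bot gives the robot as it stands.
- The arm moves only by the tool move_arm, never from a script. Its argument "rows" is a list of rows, each a list of 3 entries, a list of its own where there are three numbers: the shift along the tool's x, y, z in m, then the turn about the tool's z in degrees, then the opening in per cent of the stroke, from 0 (shut) to 100 (fully open). A call has 1 to 5 rows; each row shifts and turns the commanded pose from where the row before left it, along the tool's axes as they then stand; what a row does not reach is not made up. A row lasts 1/12 s, in which the tool goes at most 41.7 mm and 7.16 degrees, less where a joint would pass 70% of its speed; a pose out of reach is approached as far as the arm can. A call with a gripper value outside its range is refused whole. The fingers move at their own pace and stop on an object; "grip_force" is the grip in N (left out, the last holds). Time passes only in rows, so rows that do not move let the fingers close. It gives the time, the measured TCP pose, the force, the opening and the grip force at its end, in the units of the state.
- bot.state(): the state, without advancing time (a new reading comes with each control period).
- bot.get_image(name): name is "scene" or "side" or "wrist"; returns (picture, depth): 420x560x3 uint8, blue, green, red; 420x560 float32, m along the optical axis (not along the pixel's ray), 0 where there is no reading.
- bot.camera_info(name): a dict with "fx", "fy", "cx", "cy" (pixels), "D" ([k1, k2, p1, p2, k3] as OpenCV has them; the pictures are not rectified), "eye" and "rotation" of the camera in the world. Camera axes: x right, y up, looking along -z (the intrinsics and any distortion apply to the point x, -y, -z); pixel columns grow to the right and rows downward; lengths in m; the calibration is good to about 2 mm. A picture is of the moment at which its call begins: read the wrist's pose just before it. camera_info takes no time and is no camera call; for the wrist camera it gives the pose at the moment of the call.
- bot.job_done(): hands the job in; it is judged then, once.
The state is a dict: "t": time; "joint_positions": joint angles; "joint_vel": joint speeds; "tau": joint torques, N m; "eef_pos": TCP position; "tool_rot": TCP orientation; "force": force on the tool from outside, world axes, zero at the start; "ft_torque": the same for the moment, N m; "width": finger opening in m; "gripper_force": force on a finger pad.
Only numpy, scipy, OpenCV 4.12 (cv2) and the standard library are available. Lean on these libraries where they do the work, as an engineer would, in place of code of your own. Each camera call takes 0.05 s, during which the arm holds its last target. There are 200 camera calls.

## Working session

There is one attempt and no reset: what is moved stays moved. The work goes in short steps, Python scripts to look and compute and a tool call to move; the robot and the scene stay as the last step left them, time stands still between calls to the robot, and variables do not carry over. Pictures are saved under pics/ and viewed, at most 10 in all, crops included, and the job is handed in when it is done.

Besides the shell and the picture viewer there is one more tool, called in YAML: its name, and indented under it one key for each argument. move_arm: Moves the arm, as the interface text tells. Its arguments: {"type":"object","properties":{"rows":{"type":"array","items":{"type":"array"}},"grip_force":{"type":"number"}},"required":["rows"]}

```bash
mkdir -p pics
cat > h.py <<'E'
import numpy as np, cv2
from workcell import bot
def grab(n):
    ci=bot.camera_info(n); im,d=bot.get_image(n); return ci,im,d
def pts(ci,d,uv):
    uv=np.asarray(uv,float).reshape(-1,2)
    K=np.array([[ci['fx'],0,ci['cx']],[0,ci['fy'],ci['cy']],[0,0,1]])
    n=cv2.undistortPoints(uv.reshape(-1,1,2),K,np.array(ci['D'],float)).reshape(-1,2)
    z=d[uv[:,1].astype(int),uv[:,0].astype(int)]
    c=np.c_[n[:,0]*z,-n[:,1]*z,-z]
    return c@np.array(ci['rotation']).T+np.array(ci['eye'])
E
python3 - <<'E'
from h import *
s=bot.state();print(s['t'],s['eef_pos'],s['tool_rot'])
a=[]
for n in('scene','wrist'):
    ci,im,d=grab(n);np.savez(''+n,im=im,d=d,R=ci['rotation']);print(n,ci['eye'],ci['rotation'])
    cv2.imwrite(f'pics/{n}0.png',im)
E
```

```text
0.0 [5.49678597e-01 5.52487508e-05 2.30763887e-01] [-2.22079145e+00 -2.22085749e+00  1.17192563e-03]
scene [-0.08872641 -0.72592065  0.57376187] [ 0.87300752 -0.53173481 -0.95499671]
wrist [0.54924459 0.06793768 0.37396779] [-2.68409521e-01  9.33012780e-04 -1.03685971e-04]
```

View pics/scene0.png

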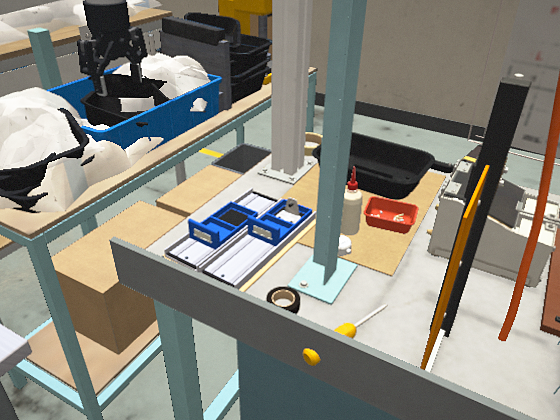

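View pics/wrist0.png

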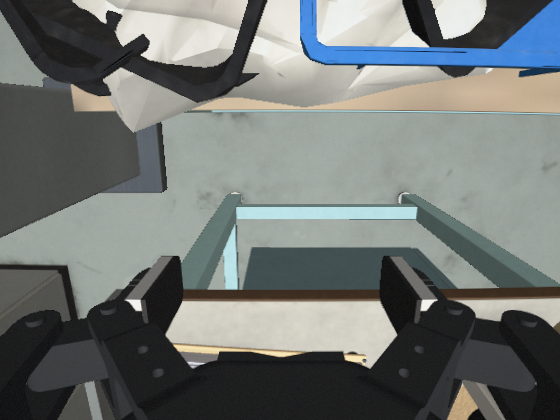

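The scene picture shows the rack at about (240,230). The empty or left tray has its lip at about (207,232), and the right tray, with the bracket at (290,210), has its lip at about (265,232). The wrist camera sees only the gap beside the bench. I'll measure the trays from depth.

```bash
cat >> h.py <<'E'
def R(ci):
    r=np.array(ci['rotation'],float)
    return cv2.Rodrigues(r)[0] if r.size==3 else r
def pts(ci,d,uv):
    uv=np.asarray(uv,float).reshape(-1,2)
    K=np.array([[ci['fx'],0,ci['cx']],[0,ci['fy'],ci['cy']],[0,0,1]])
    n=cv2.undistortPoints(uv.reshape(-1,1,2),K,np.array(ci['D'],float)).reshape(-1,2)
    z=d[uv[:,1].astype(int),uv[:,0].astype(int)]
    return np.c_[n[:,0]*z,-n[:,1]*z,-z]@R(ci).T+np.array(ci['eye'])
E
python3 - <<'E'
from h import *
ci=bot.camera_info('scene');f=np.load('scene.npz');im,d=f['im'],f['d']
hsv=cv2.cvtColor(im,cv2.COLOR_BGR2HSV)
m=cv2.inRange(hsv,(105,120,50),(125,255,255));m[:190]=0;m[260:]=0;m[:,:180]=0;m[:,330:]=0
n,l,st,c=cv2.connectedComponentsWithStats(m)
for i in range(1,n):
    if st[i,4]<100: continue
    v,u=np.where(l==i);P=pts(ci,d,np.c_[u,v])
    print(st[i],P.min(0),P.max(0))
    T=P[P[:,2]>np.percentile(P[:,2],98)-.004];print('top',T.mean(0),T.min(0),T.max(0))
    np.save(f'b{i}',P)
for q in [(300,210),(351,210),(345,243),(283,298),(170,252),(203,275),(207,235),(264,231)]: print(q,pts(ci,d,[q])[0].round(3))
cv2.imwrite('pics/c.png',cv2.resize(im[170:310,150:370],None,fx=3.6,fy=3.6,interpolation=cv2.INTER_CUBIC))
ci,im,d=grab('side');print(ci['eye'],ci['rotation']);np.savez('side',im=im,d=d);cv2.imwrite('pics/side0.png',im)
E
```

```text
[ 188  199  124   50 2397] [-0.08872641 -0.72592065  0.02927635] [ 0.63964885 -0.23198873  0.57376187]
top [ 0.46382361 -0.32645923  0.08654446] [-0.08872641 -0.72592065  0.06871032] [ 0.51962457 -0.23214077  0.57376187]
(300, 210) [ 0.633 -0.372  0.036]
(351, 210) [ 0.636 -0.48   0.072]
(345, 243) [ 0.579 -0.496  0.035]
(283, 298) [ 0.42  -0.453  0.007]
(170, 252) [ 0.397 -0.228  0.028]
(203, 275) [ 0.336 -0.355  0.078]
(207, 235) [ 0.444 -0.279  0.057]
(264, 231) [ 0.51  -0.36   0.055]
[ 1.00548118 -0.37686134  0.81300503] [0.43648321 0.41969699 1.43678754]
```

View pics/c.png

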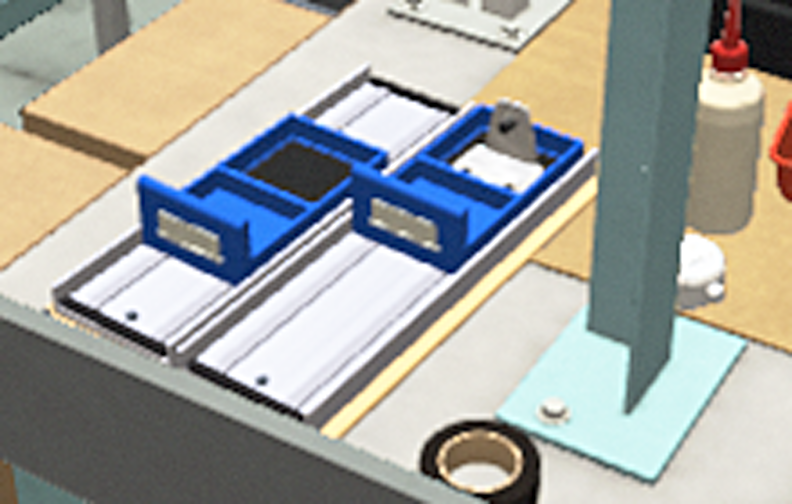

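View pics/side0.png

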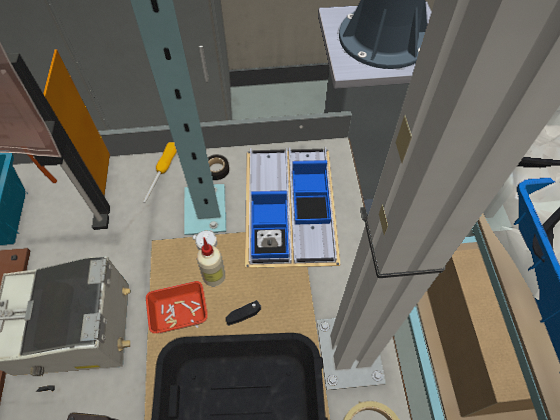

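The crop shows the empty tray in the left lane, part way out, and the bracket tray in the right lane, nearly home. The side view agrees, with trays at (312,190) and (269,225). It also shows a tall grey pillar behind the rack, with its base near (355,360). Next I'll fit the lip faces, rack yaw and pillar.

Run:
```python
from h import *
np.set_printoptions(precision=4,suppress=True)
ci=bot.camera_info('scene');f=np.load('scene.npz');im,d=f['im'],f['d']
def q(*l): return pts(ci,d,[(150+a/3.6,170+b/3.6) for a,b in l])
for nm,l in dict(emptyface=[(150,200),(150,240),(235,232),(228,262),(190,260),(165,205)],brface=[(362,190),(362,225),(455,220),(448,258),(405,250),(375,195)],
  leftrail_top=[(340,88),(300,116)],rightrail=[(580,165),(440,308),(350,395)]).items():print(nm);print(q(*l))
ci=bot.camera_info('side');f=np.load('side.npz');im,d=f['im'],f['d']
hsv=cv2.cvtColor(im,cv2.COLOR_BGR2HSV)
m=cv2.inRange(hsv,(105,120,50),(125,255,255));m[:150]=0;m[265:]=0;m[:,:245]=0;m[:,335:]=0
v,u=np.where(m>0);P=pts(ci,d,np.c_[u,v]);ok=(abs(P[:,2]-.065)<.02)
for nm,s in(('br',P[:,1]<-.318),('emp',P[:,1]>-.318)):
    T=P[ok&s];T=T[T[:,2]>np.percentile(T[:,2],95)-.006];print(nm,len(T),T.mean(0),T.min(0),T.max(0),cv2.fitLine(T[:,:2].astype(np.float32),2,0,.01,.01).ravel())
for nm,l in dict(corners=[(248,152),(327,151),(247,264),(338,264)],pillar=[(400,230),(440,100),(370,330),(345,340),(460,30),(340,375),(320,325),(384,380)]).items():print(nm);print(pts(ci,d,l))
```

```text
emptyface
[[ 0.4472 -0.2414  0.0617]
 [ 0.4459 -0.2397  0.0361]
 [ 0.4436 -0.2982  0.0655]
 [ 0.4433 -0.2925  0.0445]
 [ 0.4474 -0.2642  0.0317]
 [ 0.448  -0.2504  0.0614]]
brface
[[ 0.5135 -0.3282  0.0598]
 [ 0.5113 -0.3292  0.0388]
 [ 0.5077 -0.3878  0.0668]
 [ 0.5096 -0.383   0.0394]
 [ 0.5112 -0.356   0.0328]
 [ 0.5135 -0.3363  0.0595]]
leftrail_top
[[ 0.6227 -0.2417  0.0363]
 [ 0.5722 -0.248   0.0464]]
rightrail
[[ 0.6223 -0.4027  0.0384]
 [ 0.4849 -0.393   0.0278]
 [ 0.4113 -0.3866  0.0234]]
br 132 [ 0.516  -0.3544  0.0684] [ 0.5099 -0.3879  0.0643] [ 0.5214 -0.32    0.073 ] [ 0.074   0.9973  0.516  -0.3544]
emp 118 [ 0.4507 -0.2657  0.0682] [ 0.4435 -0.2986  0.0645] [ 0.455  -0.2314  0.0721] [ 0.0709  0.9975  0.4507 -0.2657]
corners
[[ 0.3725 -0.3884  0.0184]
 [ 0.3869 -0.2156  0.0182]
 [ 0.6418 -0.4062  0.0223]
 [ 0.6569 -0.2356  0.0192]]
pillar
[[ 0.8448 -0.269   0.5009]
 [ 0.8298 -0.2703  0.6255]
 [ 0.8461 -0.2483  0.2353]
 [ 0.8361 -0.2696  0.16  ]
 [ 0.8229 -0.2703  0.6669]
 [ 0.8553 -0.2636  0.0133]
 [ 0.7672 -0.2849  0.0121]
 [ 0.8699 -0.1913  0.0104]]
```

move_arm:
  rows:
    - [[-0.035, -0.019, 0.005], 0, 0]
    - [[-0.035, -0.019, 0.005], 0, 0]
    - [[-0.035, -0.019, 0.005], 0, 0]
    - [[-0.035, -0.019, 0.005], 0, 0]
    - [[-0.035, -0.019, 0.005], 0, 0]

```text
t: 0.57
eef_pos: [0.4537, -0.1762, 0.206]
tool_rot: [-2.221, -2.222, 0.0]
force: [1.5, -0.2, -0.9]
width: 0.0257
gripper_force: 0.0
```

move_arm:
  rows:
    - [[-0.035, -0.019, 0.005], 0, 0]
    - [[-0.035, -0.019, 0.01], 0, 0]
    - [[-0.018, -0.005, 0.025], 0, 0]
    - [[0, 0, 0], 4.2, 0]
    - [[0, 0, 0], 0, 0]

```text
t: 0.98
eef_pos: [0.4109, -0.2636, 0.1652]
tool_rot: [-2.305, -2.131, 0.001]
force: [0.6, 0.4, -0.1]
width: -0.0003
gripper_force: 0.0
```

Run:
```python
from h import *
s=bot.state();print(s['t'],s['eef_pos'],s['tool_rot'],s['force'],s['width'])
ci,im,d=grab('wrist');np.savez('wrist1',im=im,d=d);cv2.imwrite('pics/wrist1.png',im);print(ci['eye'],ci['rotation'])
```

```text
0.9833 [ 0.41092448 -0.26356298  0.16518647] [-2.30544153e+00 -2.13056956e+00  5.52286333e-04] [ 0.64002058  0.44366805 -0.13781098] -0.00032553511443233205
[ 0.41590076 -0.19609274  0.30846684] [-0.26689768  0.01239243 -0.07829008]
```

View pics/wrist1.png

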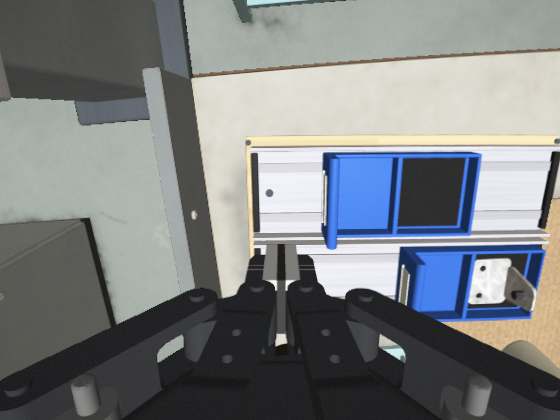

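The wrist picture shows the shut fingertips at (281,250), over the base in front of the empty tray's lip at (332,200). The bracket tray's lip is at (415,285), and the yaw is aligned. Now I'll descend and push.

move_arm:
  rows:
    - [[0, 0, 0.04], 0, 0]
    - [[0, 0, 0.04], 0, 0]
    - [[0, 0, 0.03], 0, 0]
    - [[0, 0, 0.01], 0, 0]
    - [[0, 0, 0], 0, 0]

```text
t: 1.45
eef_pos: [0.4116, -0.2619, 0.045]
tool_rot: [-2.296, -2.139, 0.001]
force: [0.7, 0.3, 0.6]
width: 0.0002
gripper_force: 0.0
```

move_arm:
  rows:
    - [[0, 0.008, 0], 0, 0]
    - [[0, 0.008, 0], 0, 0]
    - [[0, 0.008, 0], 0, 0]
    - [[0, 0.008, 0], 0, 0]
    - [[0, 0.008, 0], 0, 0]

```text
t: 1.87
eef_pos: [0.4532, -0.2662, 0.0473]
tool_rot: [2.3, 2.138, 0.0]
force: [-2.1, -0.5, 1.7]
width: 0.0002
gripper_force: 1.2
```

move_arm:
  rows:
    - [[0, 0.008, 0], 0, 0]
    - [[0, 0.008, 0], 0, 0]
    - [[0, 0.008, 0], 0, 0]
    - [[0, 0.006, 0], 0, 0]
    - [[0, 0.002, 0], 0, 0]

```text
t: 2.28
eef_pos: [0.4847, -0.2683, 0.0462]
tool_rot: [2.301, 2.139, 0.0]
force: [-1.9, 0.3, 2.2]
width: 0.0005
gripper_force: 1.1
```

move_arm:
  rows:
    - [[0, 0.005, 0], 0, 0]
    - [[0, 0.005, 0], 0, 0]
    - [[0, 0.004, 0], 0, 0]
    - [[0, 0.002, 0], 0, 0]
    - [[0, 0, 0], 0, 0]

```text
t: 2.7
eef_pos: [0.5002, -0.2695, 0.0462]
tool_rot: [2.301, 2.138, 0.0]
force: [-0.5, 0.6, 0.1]
width: -0.0
gripper_force: 0.0
```

move_arm:
  rows:
    - [[0, 0.002, 0], 0, 0]
    - [[0, 0.002, 0], 0, 0]
    - [[0, 0.002, 0], 0, 0]
    - [[0, 0, 0], 0, 0]

```text
t: 3.03
eef_pos: [0.5036, -0.2696, 0.0462]
tool_rot: [-2.297, -2.136, 0.004]
force: [-16.8, -1.0, 9.8]
width: -0.0002
gripper_force: 8.3
```

At the stop now (about 17 N). I'll back off, lift, and go over the bracket tray's pocket.

move_arm:
  rows:
    - [[0, 0.001, 0], 0, 0]
    - [[0, -0.015, 0], 0, 0]
    - [[0, -0.019, 0], 0, 0]
    - [[0, 0, -0.04], 0, 0]
    - [[0, 0, -0.04], 0, 0]

```text
t: 3.45
eef_pos: [0.4713, -0.2668, 0.1259]
tool_rot: [-2.299, -2.135, 0.001]
force: [1.7, -0.6, 1.6]
width: -0.0001
gripper_force: 0.0
```

move_arm:
  rows:
    - [[0, 0, -0.03], 0, 0]
    - [[-0.028, 0.026, 0], 0, 0]
    - [[-0.028, 0.026, 0], 0, 0]
    - [[-0.028, 0.026, 0], 0, 0]
    - [[0, 0, 0], 0, 0]

```text
t: 3.87
eef_pos: [0.5475, -0.3614, 0.1565]
tool_rot: [2.3, 2.134, 0.001]
force: [1.1, -0.6, 0.1]
width: 0.0
gripper_force: 0.0
```

Run:
```python
from h import *
s=bot.state();print(s['t'],s['eef_pos'],s['tool_rot'],s['force'],s['width'])
ci,im,d=grab('side')
cv2.imwrite('pics/side1.png',cv2.resize(im[130:290,200:380],None,fx=3.5,fy=3.5))
ci,im,d=grab('scene')
cv2.imwrite('pics/scene1.png',cv2.resize(im[130:300,150:370],None,fx=3.5,fy=3.5))
```

```text
3.8667 [ 0.54751146 -0.36144439  0.15651593] [2.29959748e+00 2.13356993e+00 8.06740574e-04] [ 1.10252963 -0.55508014  0.11435184] 2.3866944131983322e-05
```

View pics/scene1.png

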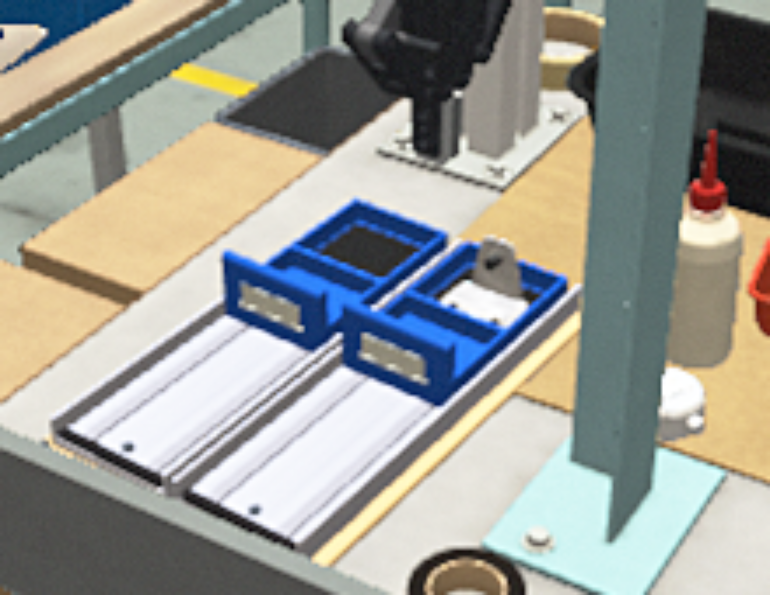

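View pics/side1.png

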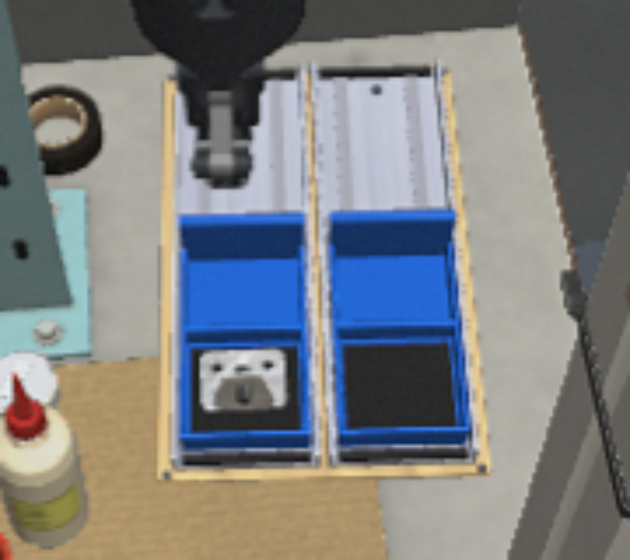

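Both pictures show the empty tray home, its lip level with the bracket tray's. The bracket sits in its nest, and the fingertips are raised above and behind the right-hand lip. Now I'll descend into the pocket.

move_arm:
  rows:
    - [[0.004, -0.003, 0.03], 0, 0]
    - [[0, 0, 0.035], 0, 0]
    - [[0, 0, 0.03], 0, 0]
    - [[0, 0, 0.015], 0, 0]
    - [[0, 0, 0], 0, 0]

```text
t: 4.38
eef_pos: [0.5396, -0.3505, 0.0429]
tool_rot: [-2.296, -2.135, 0.002]
force: [0.4, 0.3, -0.3]
width: -0.0002
gripper_force: 0.0
```

move_arm:
  rows:
    - [[0, -0.007, 0], 0, 0]
    - [[0, -0.007, 0], 0, 0]
    - [[0, -0.007, 0], 0, 0]
    - [[0, -0.007, 0], 0, 0]
    - [[0, -0.007, 0], 0, 0]

```text
t: 4.8
eef_pos: [0.5066, -0.3505, 0.0477]
tool_rot: [2.3, 2.137, 0.001]
force: [2.9, 0.4, 1.1]
width: -0.0001
gripper_force: 1.2
```

move_arm:
  rows:
    - [[0, -0.007, 0], 0, 0]
    - [[0, -0.007, 0], 0, 0]
    - [[0, -0.007, 0], 0, 0]
    - [[0, -0.007, 0], 0, 0]
    - [[0, -0.007, 0], 0, 0]

```text
t: 5.22
eef_pos: [0.4713, -0.3476, 0.0463]
tool_rot: [2.301, 2.138, -0.0]
force: [2.4, -1.8, 2.7]
width: 0.0002
gripper_force: 1.2
```

move_arm:
  rows:
    - [[0, -0.007, 0], 0, 0]
    - [[0, -0.007, 0], 0, 0]
    - [[0, -0.007, 0], 0, 0]
    - [[0, -0.007, 0], 0, 0]
    - [[0, -0.005, 0], 0, 0]

```text
t: 5.63
eef_pos: [0.4381, -0.3451, 0.0462]
tool_rot: [-2.301, -2.138, 0.0]
force: [2.7, -1.0, 0.1]
width: -0.0003
gripper_force: 1.1
```

move_arm:
  rows:
    - [[0, -0.004, 0], 0, 0]
    - [[0, -0.003, 0], 0, 0]
    - [[0, -0.003, 0], 0, 0]
    - [[0, 0, 0], 0, 0]

```text
t: 5.97
eef_pos: [0.4285, -0.3442, 0.0462]
tool_rot: [-2.301, -2.138, 0.0]
force: [-0.8, -0.5, 0.0]
width: -0.0001
gripper_force: 0.0
```

move_arm:
  rows:
    - [[0, -0.003, 0], 0, 0]
    - [[0, -0.003, 0], 0, 0]
    - [[0, -0.002, 0], 0, 0]
    - [[0, 0, 0], 0, 0]

```text
t: 6.3
eef_pos: [0.4206, -0.3436, 0.0462]
tool_rot: [-2.301, -2.138, 0.0]
force: [0.0, 0.9, 0.8]
width: -0.0
gripper_force: 0.0
```

move_arm:
  rows:
    - [[0, -0.002, 0], 0, 0]
    - [[0, -0.002, 0], 0, 0]
    - [[0, 0, 0], 0, 0]

```text
t: 6.55
eef_pos: [0.4167, -0.3434, 0.0462]
tool_rot: [-2.301, -2.138, 0.0]
force: [0.3, -0.2, -0.1]
width: -0.0001
gripper_force: 0.1
```

move_arm:
  rows:
    - [[0, -0.002, 0], 0, 0]
    - [[0, -0.002, 0], 0, 0]
    - [[0, 0, 0], 0, 0]

```text
t: 6.8
eef_pos: [0.4134, -0.3433, 0.0463]
tool_rot: [2.301, 2.137, 0.001]
force: [4.4, 0.7, -2.9]
width: 0.0001
gripper_force: 2.1
```

move_arm:
  rows:
    - [[0, -0.001, 0], 0, 0]
    - [[0, -0.001, 0], 0, 0]
    - [[0, 0, 0], 0, 0]

```text
t: 7.05
eef_pos: [0.4131, -0.3434, 0.0464]
tool_rot: [2.299, 2.135, 0.003]
force: [16.8, 2.1, -8.3]
width: -0.0001
gripper_force: 8.2
```

Out at the stop (17 N, tool no longer advancing). I'll release, lift away, and check.

move_arm:
  rows:
    - [[0, 0.006, 0], 0, 0]
    - [[0, 0.008, 0], 0, 0]
    - [[0, 0, -0.02], 0, 0]
    - [[0, 0, -0.04], 0, 0]
    - [[0, 0, -0.04], 0, 0]

```text
t: 7.47
eef_pos: [0.4245, -0.3435, 0.1466]
tool_rot: [-2.299, -2.136, 0.001]
force: [0.6, -0.4, -0.4]
width: -0.0004
gripper_force: 0.0
```

move_arm:
  rows:
    - [[0, 0, -0.04], 0, 0]
    - [[0.03, 0, -0.01], 0, 0]
    - [[0.035, 0, 0], 0, 0]
    - [[0.03, 0, 0], 0, 0]
    - [[0, 0, 0], 0, 0]

```text
t: 7.88
eef_pos: [0.4318, -0.2455, 0.1966]
tool_rot: [-2.298, -2.14, -0.0]
force: [-0.1, 0.2, -0.1]
width: -0.0002
gripper_force: 0.0
```

Run:
```python
from h import *
s=bot.state();print(s['t'],s['eef_pos'],s['force'],s['joint_vel'].round(3) if hasattr(s['joint_vel'],'round') else s['joint_vel'])
ci,im,d=grab('side')
hsv=cv2.cvtColor(im,cv2.COLOR_BGR2HSV)
m=cv2.inRange(hsv,(105,120,50),(125,255,255));m[:140]=0;m[265:]=0;m[:,:245]=0;m[:,335:]=0
v,u=np.where(m>0);P=pts(ci,d,np.c_[u,v]);ok=(abs(P[:,2]-.065)<.02)
for nm,k in(('br',P[:,1]<-.312),('emp',P[:,1]>-.312)):
    T=P[ok&k];T=T[T[:,2]>np.percentile(T[:,2],95)-.006];print(nm,T.mean(0))
ci,im2,d=grab('scene')
a=cv2.resize(im[130:290,180:380],(400,400));b=cv2.resize(im2[150:310,170:370],(400,400))
cv2.imwrite('pics/end.png',np.hstack([a,b]))
```

```text
7.8833 [ 0.43183194 -0.24552966  0.19655678] [-0.07217029  0.17346186 -0.08918032] [-0.062  0.038 -0.056 -0.021  0.003 -0.079]
br [ 0.39619233 -0.34862664  0.06821103]
emp [ 0.51931332 -0.27178629  0.06801618]
```

View pics/end.png

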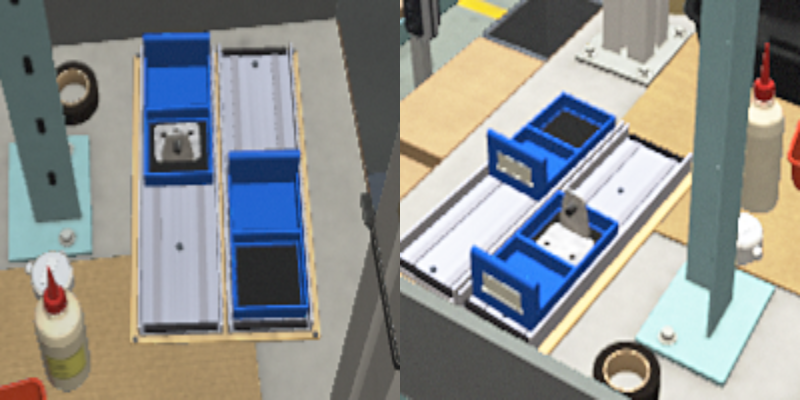

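The picture shows the bracket tray fully out with the bracket still in its nest, the empty tray at the back, and the bystanders where they were. The empty lip measured about 2 mm short of the full 120 mm separation. I'll cross-check it from the scene camera.

Run:
```python
from h import *
ex=np.array([.9974,-.0725])
ci=bot.camera_info('scene');f=np.load('scene.npz')
c2,im2,d2=grab('scene')
for nm,im,d in(('before',f['im'],f['d']),('after',im2,d2)):
    hsv=cv2.cvtColor(im,cv2.COLOR_BGR2HSV)
    m=cv2.inRange(hsv,(105,120,50),(125,255,255));m[:190]=0;m[290:]=0;m[:,:170]=0;m[:,330:]=0
    v,u=np.where(m>0);P=pts(ci,d,np.c_[u,v]);P=P[(P[:,2]>.045)&(P[:,2]<.062)&(P[:,0]>.3)]
    y=P[:,:2]@np.array([.0725,.9974]);x=P[:,:2]@ex
    yc=-.2657*.9974+.4507*.0725
    for k,c in(('emp',yc),('br',yc-.084)):
        X=x[abs(y-c)<.033]; h,e=np.histogram(X,bins=np.arange(.38,.7,.003)); i=np.argmax(h[:]); fr=X[abs(X-e[i]-.0015)<.004]
        print(nm,k,len(X),round(np.median(fr),4),round(np.percentile(X,5),4))
```

```text
before emp 213 0.4636 0.4627
before br 203 0.5354 0.5342
after emp 195 0.5354 0.5343
after br 239 0.4156 0.4148
```

The empty lip now sits exactly where the bracket tray's lip sat when home (0.5354). The bracket tray moved 0.120 m.

```bash
python3 -c "
from workcell import bot
print(bot.job_done())"
```

```text
the job is handed in; nothing more can be done
None
```

The job is handed in: the empty tray was pushed home to its stop first, then the bracket tray was drawn out 120 mm to its stop, with the bracket still in its nest and nothing else moved as far as the cameras show.

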